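# Slide the sundae tumbler under the sprinkle spout and work the toggle

## Task

Push the tall aluminium tumbler with the fingers low down on its body so that it slides upright along the counter, until it stands centred under the spout of the steel sprinkle dispenser. Then press the dispenser's toggle pad all the way down, keep it down for a moment and let it spring back (the hopper is still empty, this is the trial before opening). Nothing is gripped, lifted or tipped, the toggle is not worked before the tumbler is in place, and the bottle, bowl, scoop and cone rack stay where they are.

Things in the scene. Friction and masses are not known exactly. Their poses are not given: they have to be found in the camera images.
- tumbler: The loose tall aluminium tumbler, open at the top, empty: a round cup 155 mm tall, 58 mm across at the foot, 60 mm at a third of its height and 62 mm across at the rim, about 0.25 kg. Origin at the centre of its underside, z up. It starts standing on the counter on the robot's side of the dispenser, 110 to 185 mm from its place, with a clear straight way to it. Pushed below about 35 mm it slides upright, pushed above about 50 mm it tips; it stops as soon as the push stops.
- spout (a point): The centre of the spout's open lower end, 178 mm above the counter; the spout is a downward tube 24 mm across. The tumbler's place is on the counter straight below (23 mm free between its rim and the spout), inside a dark ring 90 mm across that is only a mark on the enamel. Above the spout the round steel hopper, 80 mm across, reaches from 232 to 317 mm above the counter (with its lid knob).
- dispenser: The fixed steel sprinkle dispenser. Origin on the counter straight below the spout, z up. Its post (30 mm in x, 36 mm in y, up to 235 mm high, with pivot cheeks up to 263 mm) stands 120 mm away along the dispenser's own +y, on a foot plate 64 x 75 x 10 (x, y, z) mm centred under it; a bracket 24 mm wide, at 199 to 217 mm height, joins post and spout. The side towards the robot, the far side and the -y side of the tumbler's place are open.
- toggle (a joint): The spring-loaded toggle, a rocker arm on a level pivot at the top of the post, 120 mm along the dispenser's +y and 252 mm above the counter: 0 at rest (its arm raised by 0.25 rad above level), 0.5 rad fully down. The spring needs about 1.6 N at the pad to start and 5.6 N fully down, against a hard stop, and throws the arm back to 0 when let go.
- toggle_pad (a point): The middle of the top face of the toggle's black pad (34 mm in the dispenser's x, 32 mm along the arm, 10 mm thick), at the outer end of the arm, 78 mm from the pivot along the dispenser's +y; at rest about 276 mm above the counter, fully down about 238 mm. It moves with the arm. Press it down from above.
- soda_bottle: Bystander: loose green glass soda bottle, 60 mm across, 215 mm tall, upright, on the right side (-y). Origin at the centre of its underside.
- bowl: Bystander: loose thick beige crockery bowl, 130 mm across, 60 mm high, on the left side (+y). Origin at the centre of its underside.
- scoop: Bystander: loose aluminium ice cream scoop lying on the counter on the far right, 200 mm long along its x (from -120 mm, handle end, to 76 mm), up to 30 mm high. Origin on the counter under it.
- cone_rack: Bystander: fixed tin cone rack on the far left, 110 mm in x, 150 mm in y, 80 mm high, with three cones standing up to 140 mm. Origin at the centre of its underside.
Not all that is in view belongs to the job. Leave any red look-alike of the tumbler alone.

How it is judged:
By the outcome, as a careful person would: the job done as asked, in the order asked, and still so for the second after the job is handed in, with the robot touching nothing.
It also fails if it takes over 64 s, if anything falls off the work surface, if the arm or the gripper's body presses on something with over 40 N, if the wrist force passes 120 N, or if a joint passes its speed limit or range.

## Robot

A 6-joint arm with a two-finger parallel gripper is mounted at the origin on the work surface. World frame = base frame: x ahead of the robot, y to its left, z up, the work surface at z = 0. Lengths are in m, angles in rad, forces in N, time in s.
With the tool pointing down it reaches from about 0.35 to 0.85 m from the base axis. Payload 8.1 kg.
Tool frame: the origin (TCP) lies midway between the tips of the shut fingers; the grasp point (between the pads) lies robot.grip_depth behind it (robot.grip_depth is the distance from the TCP to the grasp point, in m); z points along the fingers, y is the line along which they close (so a half turn about z gives the same grasp; the last joint's range is limited). The gripper opens to 93 mm and grips with 3 to 60 N. Pads are 15 mm wide; open, the fingers measure 128 mm over their backs; the gripper's body (75 mm by 188 mm) begins 65 mm behind the grasp point.
Start: joints at [-1.423, 0.13, 1.488, -0, 1.523, -0.085], TCP at [0.138, -0.584, 0.219] pointing down, gripper open.
Joint ranges: [-2.96, 2.96], [-0.89, 2.26], [0.02, 2.5], [-1.34, 4.48], [0, 2.73], [-2.66, 2.66]. Speed limits (rad/s): [2.39, 2.39, 2.79, 3.14, 3.14, 3.14].

## Interface

Orientations are given as a rotation vector (axis times angle).
In Python, from plant import robot gives the robot as it stands.
- The arm moves only by the tool carry_out, never from a script. Its argument "rows" is a list of rows, each a list of 6 numbers: the shift along the tool's x, y, z in m, then the turn, a rotation vector about the tool's x, y, z in degrees. A call has 1 to 12 rows; each row is the pose to reach, as a shift and turn from the pose commanded when the call began, along the tool's axes at that moment; what a row does not reach only later rows make up. A row lasts 1/8 s, in which the tool goes at most 62.5 mm and 10.7 degrees, less where a joint would pass 70% of its speed; a pose out of reach is approached as far as the arm can. A call with a gripper value outside its range is refused whole. "jaw" is the closure in counts, from 0 (fully open) to 255 (shut), set as the call begins (left out, the last holds). The fingers move at their own pace and stop on an object; "force" is the grip in N (left out, the last holds). Time passes only in rows, so rows that repeat a pose let the fingers close. It gives the time, the measured TCP pose, the force, the opening and the grip force at its end, in the units of the state.
- robot.read_state(): the state, without advancing time (a new reading comes with each control period).
- robot.read_camera(name): name is "scene" or "side" or "wrist"; returns the picture (400x640x3 uint8, red, green, blue); there is no depth.
- robot.camera_model(name): a dict with "fx", "fy", "cx", "cy" (pixels), "R" (3x3) and "t" (3): a world point X has camera coordinates R X + t; the wrist camera has in their place "mount" (4x4, takes a point from camera to tool coordinates, whose origin is the TCP and whose axes are the flange's). Camera axes: x right, y down, z forward; pixel columns grow to the right and rows downward; lengths in m; the calibration is good to about 2 mm. The wrist camera is an equidistant fisheye: a pixel r from the principal point sees the ray r / f radians off the axis. A picture is of the moment at which its call begins: read the wrist's pose just before it. camera_model takes no time and is no camera call.
- robot.close_job(): hands the job in; it is judged then, once.
Trained networks look in the newest picture that a camera, given by its name, has taken for a name from the list of things; names that differ only in an ending like _2 or _b are one class to them, and where a whole thing is asked for, a point or a joint stands for the part that bears it (a point fixed in the world has none). Each returns a list of dicts, best first, with "conf" (0 to 1); they miss things now and then, are a little off and sometimes report something else, mostly with a low value. They report only what shows in the picture. A call takes as long as a camera call. They do not tell look-alikes from the thing itself.
- robot.outline_of(camera, target): "pixels" (400x640 bool, what is visible of it) and "pixel" ([column, row] in pixels, amid what is visible of it).
The state is a dict: "t": time; "q": joint angles; "dq": joint speeds; "joint_torque": joint torques, N m; "tool_pos": TCP position; "orientation": TCP orientation; "force": force on the tool from outside, world axes, zero at the start; "wrist_torque": the same for the moment, N m; "opening": finger opening in m; "gripper_force": force on a finger pad.
Only numpy, scipy, OpenCV 4.12 (cv2) and the standard library are available. Lean on these libraries where they do the work, as an engineer would, in place of code of your own. Each camera call takes 0.05 s, during which the arm holds its last target. There are 200 camera calls.

## Working session

There is one attempt and no reset: what is moved stays moved. The work goes in short steps, Python scripts to look and compute and a tool call to move; the robot and the scene stay as the last step left them, time stands still between calls to the robot, and variables do not carry over. Pictures are saved under pics/ and viewed, at most 10 in all, crops included, and the job is handed in when it is done.

Besides the shell and the picture viewer there is one more tool, called after "Call:" in YAML: its name, and indented under it one key for each argument. carry_out: Moves the arm, as the interface text tells. Its arguments: {"type":"object","properties":{"rows":{"type":"array"},"jaw":{"type":"number"},"force":{"type":"number"}},"required":["rows"]}

```bash
ls; mkdir -p pics; python3 - <<'E'
from plant import robot
import cv2,numpy as np
s=robot.read_state();print({k:np.round(s[k],3) for k in('t','tool_pos','orientation','force','opening')}, robot.grip_depth)
ims=[]
for c in('scene','side'):
    im=robot.read_camera(c);cv2.imwrite(f'pics/{c}0.png',im[...,::-1])
    m=robot.camera_model(c);print(c,{k:np.round(v,3).tolist() for k,v in m.items()})
    for n in('tumbler','dispenser','toggle_pad','soda_bottle','bowl','scoop','cone_rack'):
        for d in robot.outline_of(c,n)[:3]:
            p=d['pixels'];ys,xs=np.nonzero(p)
            print(c,n,round(d['conf'],2),np.round(d['pixel']),xs.min(),xs.max(),ys.min(),ys.max(),p.sum())
E
```

```text
pics
{'t': np.float64(0.0), 'tool_pos': array([ 0.138, -0.583,  0.218]), 'orientation': array([-3.119, -0.365,  0.   ]), 'force': array([ 0.398, -0.32 ,  0.369]), 'opening': np.float64(0.093)} 0.0188
scene {'fx': 362.367, 'fy': 362.367, 'cx': 315.291, 'cy': 206.233, 'R': [[0.787, 0.617, 0.016], [0.475, -0.589, -0.654], [-0.394, 0.522, -0.756]], 't': [-0.464, -0.185, 1.173]}
scene tumbler 0.77 [255. 227.] 241 272 199 257 1399
scene tumbler 0.67 [289. 205.] 275 300 177 233 1262
scene dispenser 0.77 [353. 166.] 319 387 105 253 3430
scene toggle_pad 0.53 [380. 116.] 362 388 107 143 319
scene soda_bottle 0.65 [175. 322.] 146 199 284 352 2055
scene bowl 0.62 [356. 138.] 339 377 132 156 165
scene scoop 0.78 [295. 354.] 249 320 310 380 1305
scene scoop 0.65 [353. 167.] 319 387 106 241 3346
scene cone_rack 0.93 [418. 174.] 386 452 139 215 2893
side {'fx': 470.133, 'fy': 470.133, 'cx': 315.825, 'cy': 194.584, 'R': [[-0.815, -0.579, 0.015], [-0.46, 0.63, -0.626], [0.353, -0.517, -0.78]], 't': [0.462, 0.381, 1.042]}
side tumbler 0.88 [363. 208.] 351 378 184 237 1127
side tumbler 0.86 [338. 233.] 325 351 208 262 1191
side dispenser 0.74 [272. 214.] 227 302 149 291 3860
side toggle_pad 0.91 [245. 235.] 227 273 200 247 480
side bowl 0.73 [256. 351.] 225 285 321 380 2810
side scoop 0.96 [320. 156.] 302 356 139 177 580
side cone_rack 0.73 [178. 293.] 141 227 255 341 3655
```

```bash
python3 - <<'E'
import cv2,numpy as np
a=cv2.imread('pics/scene0.png');b=cv2.imread('pics/side0.png')
c=cv2.resize(a[95:275,220:420],None,fx=2,fy=3.0) if 0 else cv2.resize(a[95:275,220:420],None,fx=2,fy=2)
d=cv2.resize(b[130:310,200:400],None,fx=2,fy=2)
cv2.imwrite('pics/c0.png',np.hstack([c,d]))
E
```

```text
(no output)
```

View pics/c0.png

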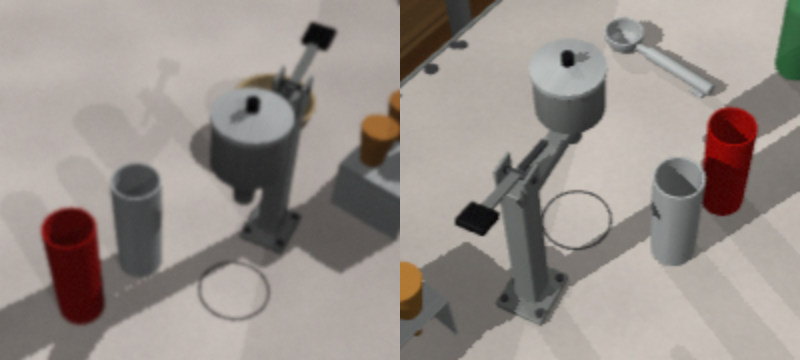

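View pics/scene0.png

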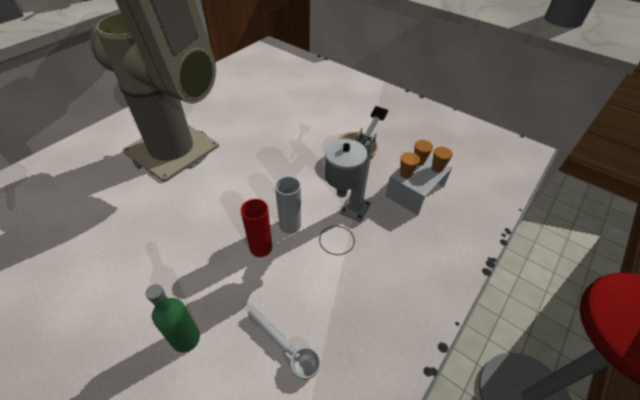

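The scene shows the grey tumbler at scene (289,205) / side (338,233). The red look-alike is at scene (255,227) / side (363,208). The grey one is the plain aluminium tumbler and nearest the ring, so it is the one meant, and the enlarged crop confirms it. The ring is at about scene (337,240), side (288,240), and the pad at scene (379,113), side (238,238).

```bash
cat > h.py <<'E'
import numpy as np,cv2
from scipy.optimize import minimize,least_squares
from plant import robot
def proj(c,X):
    m=robot.camera_model(c);P=np.atleast_2d(X)@np.array(m['R']).T+np.array(m['t'])
    return np.c_[m['fx']*P[:,0]/P[:,2]+m['cx'],m['fy']*P[:,1]/P[:,2]+m['cy']]
def ground(c,uv,z=0):
    m=robot.camera_model(c);R=np.array(m['R']);C=-R.T@np.array(m['t'])
    d=R.T@np.array([(uv[0]-m['cx'])/m['fx'],(uv[1]-m['cy'])/m['fy'],1]);return C+d*(z-C[2])/d[2]
def tri(uvs):
    f=lambda X:np.concatenate([proj(c,X)[0]-u for c,u in uvs.items()])
    r=least_squares(f,[.5,0,.1]);return r.x,np.abs(r.fun).max()
th=np.linspace(0,2*np.pi,90)
def circ(x,y,z,r): return np.c_[x+r*np.cos(th),y+r*np.sin(th),0*th+z]
def cyl(c,x,y,z0=0):
    pts=np.vstack([proj(c,circ(x,y,z0,.029)),proj(c,circ(x,y,z0+.155,.031))]).astype(np.float32)
    h=cv2.convexHull(pts);m=np.zeros((1600,2560),np.uint8)
    cv2.fillConvexPoly(m,np.round(h*4+1.5).astype(np.int32),1);return cv2.resize(m.astype(np.float32),(640,400),interpolation=cv2.INTER_AREA)
def fitcyl(masks,x0,z=False):
    f=lambda p:sum(np.abs(cyl(c,*p)-m).sum() for c,m in masks.items())
    x0=list(x0[:2])+([0] if z else [])
    s=np.array([x0]+[np.array(x0)+.015*e for e in np.eye(len(x0))])
    r=minimize(f,x0,method='Nelder-Mead',options=dict(initial_simplex=s,xatol=1e-4,fatol=.1));return r.x,r.fun
def ring(imgs,x0,z=0):
    g={c:cv2.GaussianBlur(cv2.cvtColor(i,cv2.COLOR_RGB2GRAY).astype(np.float32),(0,0),.7) for c,i in imgs.items()}
    def samp(c,x,y,r):
        p=proj(c,circ(x,y,z,r)).astype(np.float32);return cv2.remap(g[c],p[:,:1],p[:,1:],cv2.INTER_LINEAR).ravel()
    def f(p):return sum(np.clip(samp(c,*p,.044)-.5*samp(c,*p,.036)-.5*samp(c,*p,.052),-40,10).mean() for c in g)
    G=[(f((x0[0]+a,x0[1]+b)),a,b) for a in np.arange(-.02,.021,.002) for b in np.arange(-.02,.021,.002)]
    b=min(G);r=minimize(f,[x0[0]+b[1],x0[1]+b[2]],method='Nelder-Mead',options=dict(initial_simplex=np.array([[x0[0]+b[1]+i,x0[1]+b[2]+j] for i,j in((0,0),(.003,0),(0,.003))])))
    return r.x,r.fun
E
python3 - <<'E'
from h import *
I={c:robot.read_camera(c) for c in('scene','side')}
px={'scene':(337,240),'side':(288.5,240)}
g={c:ground(c,u) for c,u in px.items()};print('ring px',g)
x0=np.mean(list(g.values()),0)[:2]
print('ring fit',ring(I,x0),[ring({c:I[c]},x0) for c in I]);print(tri(px))
near=lambda c,n,u:min(robot.outline_of(c,n),key=lambda d:np.hypot(*(np.array(d['pixel'])-u)))['pixels'].astype(np.float32)
M={'scene':near('scene','tumbler',(289,205)),'side':near('side','tumbler',(338,233))}
t0=tri({'scene':(289,205),'side':(338,233)});print('tum tri',t0)
print('tum fit',fitcyl(M,t0[0]),fitcyl(M,t0[0],True))
R={'scene':near('scene','tumbler',(255,227)),'side':near('side','tumbler',(363,208))}
print('red',fitcyl(R,tri({'scene':(255,227),'side':(363,208)})[0]))
# pad: dark blob
D={}
for c,u in(('scene',(379,113)),('side',(238,238))):
    gr=I[c].max(2);m=np.zeros(gr.shape,bool);m[u[1]-12:u[1]+13,u[0]-16:u[0]+17]=1
    n,l,s,ce=cv2.connectedComponentsWithStats(((gr<45)&m).astype(np.uint8));k=1+np.argmax(s[1:,4]);D[c]=ce[k];print(c,s[k],ce[k])
print('pad',tri(D))
# post / knob / hopper
print('knob',tri({'scene':(220+252/2,95+104/2),'side':(200+168/2,130+58/2)}))
print('bottle',ground('scene',(185,345)),'bowl',ground('side',(256,351),.03),'rack',tri({'scene':(418,174),'side':(178,293)}))
E
```

```text
ring px {'scene': array([0.62906622, 0.04262659, 0.        ]), 'side': array([0.62619978, 0.0419468 , 0.        ])}Traceback (most recent call last):
  File "<stdin>", line 6, in <module>
  File "h.py", line 30, in ring
    b=min(G);r=minimize(f,[x0[0]+b[1],x0[1]+b[2]],method='Nelder-Mead',options=dict(initial_simplex=np.array([[x0[0]+b[1]+i,x0[1]+b[2]+j] for i,j in((0,0),(.003,0),(0,.003))])))
               ~~~~~~~~^^^^^^^^^^^^^^^^^^^^^^^^^^^^^^^^^^^^^^^^^^^^^^^^^^^^^^^^^^^^^^^^^^^^^^^^^^^^^^^^^^^^^^^^^^^^^^^^^^^^^^^^^^^^^^^^^^^^^^^^^^^^^^^^^^^^^^^^^^^^^^^^^^^^^^^^^^
    res = _minimize_neldermead(fun, x0, args, callback, bounds=bounds,
                               **options)
    fsim[j] = func(sim[j])
              ~~~~^^^^^^^^
    fx = function(np.copy(x), *(wrapper_args + args))
  File "h.py", line 28, in f
    def f(p):return sum(np.clip(samp(c,*p,.044)-.5*samp(c,*p,.036)-.5*samp(c,*p,.052),-40,10).mean() for c in g)
                    ~~~^^^^^^^^^^^^^^^^^^^^^^^^^^^^^^^^^^^^^^^^^^^^^^^^^^^^^^^^^^^^^^^^^^^^^^^^^^^^^^^^^^^^^^^^^
  File "h.py", line 28, in <genexpr>
    def f(p):return sum(np.clip(samp(c,*p,.044)-.5*samp(c,*p,.036)-.5*samp(c,*p,.052),-40,10).mean() for c in g)
                                                                      ~~~~^^^^^^^^^^^
  File "h.py", line 27, in samp
    p=proj(c,circ(x,y,z,r)).astype(np.float32);return cv2.remap(g[c],p[:,:1],p[:,1:],cv2.INTER_LINEAR).ravel()
      ~~~~^^^^^^^^^^^^^^^^^
  File "h.py", line 5, in proj
    m=robot.camera_model(c);P=np.atleast_2d(X)@np.array(m['R']).T+np.array(m['t'])
ValueError: time passes only in moves, steps and waits
```

```bash
sed -i 's/^def proj/CM={c:robot.camera_model(c) for c in("scene","side")}\ndef proj/; s/m=robot.camera_model(c);/m=CM[c];/' h.py
cat > m.py <<'E'
from h import *
I={c:robot.read_camera(c) for c in('scene','side')}
px={'scene':(337,240),'side':(288.5,240)}
x0=np.array([.6275,.0423])
print('ring fit',ring(I,x0),[ring({c:I[c]},x0) for c in I]);print(tri(px))
near=lambda c,n,u:min(robot.outline_of(c,n),key=lambda d:np.hypot(*(np.array(d['pixel'])-u)))['pixels'].astype(np.float32)
M={'scene':near('scene','tumbler',(289,205)),'side':near('side','tumbler',(338,233))}
t0=tri({'scene':(289,205),'side':(338,233)});print('tum tri',t0)
print('tum fit',fitcyl(M,t0[0]),fitcyl(M,t0[0],True))
R={'scene':near('scene','tumbler',(255,227)),'side':near('side','tumbler',(363,208))}
print('red',fitcyl(R,tri({'scene':(255,227),'side':(363,208)})[0]))
D={}
for c,u in(('scene',(379,113)),('side',(238,238))):
    gr=I[c].max(2);m=np.zeros(gr.shape,bool);m[u[1]-12:u[1]+13,u[0]-16:u[0]+17]=1
    n,l,s,ce=cv2.connectedComponentsWithStats(((gr<45)&m).astype(np.uint8));k=1+np.argmax(s[1:,4]);D[c]=ce[k];print(c,s[k],ce[k])
print('pad',tri(D))
print('knob',tri({'scene':(220+252/2,95+104/2),'side':(200+168/2,130+58/2)}))
print('bottle',ground('scene',(185,345)),'bowl',ground('side',(256,351),.03),'rack',tri({'scene':(418,174),'side':(178,293)}))
E
python3 m.py
```

```text
ring fit (array([0.62840954, 0.0421945 ]), np.float64(-64.96402740478516)) [(array([0.62717814, 0.04302125]), np.float64(-33.2747917175293)), (array([0.62924845, 0.04198684]), np.float64(-34.19331741333008))]
(array([ 0.6277003 ,  0.04229281, -0.00081216]), np.float64(0.5213818518994344))
tum tri (array([ 0.50406459, -0.00061126,  0.08800841]), np.float64(0.41722784550159986))
tum fit (array([0.50260966, 0.0022554 ]), np.float64(148.375)) (array([ 0.5026106 ,  0.00170366, -0.00054353]), np.float64(144.8125))
red (array([ 0.49191756, -0.0999307 ]), np.float64(135.875))
scene [372 107  15  12 120] [378.975      112.64166667]
side [228 231  21  17 216] [238.25925926 239.03703704]
pad (array([0.59154558, 0.23480987, 0.27279824]), np.float64(0.1495638352546962))
knob (array([0.62711206, 0.0421052 , 0.31203563]), np.float64(0.31800226595100867))
bottle [ 0.53769678 -0.37795257  0.        ] bowl [0.49543727 0.32711513 0.03      ] rack (array([0.70609101, 0.33451706, 0.06842457]), np.float64(3.6181658576318796))
```

```bash
cat >> h.py <<'E'
from scipy.spatial.transform import Rotation as Ro
def pose(yaw,tilt):  # tool x forward at yaw deg, leaned back by tilt deg
    c,s=np.cos(np.radians(yaw)),np.sin(np.radians(yaw))
    return Ro.from_matrix(np.array([[c,s,0],[s,-c,0],[0,0,-1]]))*Ro.from_euler('y',tilt,degrees=True)
def need(p,R):
    s=robot.read_state();A=Ro.from_rotvec(s['orientation'])
    return np.round(A.inv().apply(np.array(p)-s['tool_pos']),4).tolist(),np.round((A.inv()*R).as_rotvec(degrees=True),2).tolist()
E
python3 - <<'E'
from h import *
print(np.round(robot.camera_model('wrist')['mount'],3), {k:v for k,v in robot.camera_model('wrist').items() if k!='mount'})
print(need([.423,.034,.22],pose(17.7,35)), need([.423,.034,.22],pose(17.7,0)))
E
```

```text
[[ 0.001 -0.97  -0.243  0.067]
 [ 1.     0.001 -0.    -0.001]
 [ 0.001 -0.243  0.97  -0.166]
 [ 0.     0.     0.     1.   ]] {'fx': 309.70691628693146, 'fy': 309.70691628693146, 'cx': 318.2406861123041, 'cy': 202.19448988850036}
([0.4194, -0.5355, -0.0013], [1.33, 34.98, -4.23]) ([0.4194, -0.5355, -0.0013], [-0.0, -0.0, -4.36])
```

Call:
carry_out:
  rows:
    - [0.419, -0.535, 0, 0, 0, -4.4]
    - [0.419, -0.535, 0, 0, 0, -4.4]
    - [0.419, -0.535, 0, 0, 0, -4.4]
    - [0.419, -0.535, 0, 0, 0, -4.4]
    - [0.419, -0.535, 0, 0, 0, -4.4]
    - [0.419, -0.535, 0, 0, 0, -4.4]
    - [0.419, -0.535, 0, 0, 0, -4.4]
    - [0.419, -0.535, 0, 0, 0, -4.4]
    - [0.419, -0.535, 0, 0, 0, -4.4]
    - [0.419, -0.535, 0, 0, 0, -4.4]
    - [0.419, -0.535, 0, 0, 0, -4.4]
    - [0.419, -0.535, 0, 0, 0, -4.4]
  jaw: 0

```text
t: 2.7
tool_pos: [0.4233, 0.0368, 0.2186]
orientation: [-3.102, -0.493, -0.0]
force: [-0.5, -0.2, 0.3]
opening: 0.0933
gripper_force: 0.0
```

Call:
carry_out:
  rows:
    - [0, 0, 0, 0, 10, 0]
    - [0, 0, 0, 0, 20, 0]
    - [0, 0, 0, 0, 30, 0]
    - [0, 0, 0, 0, 35, 0]
    - [0, 0, 0, 0, 35, 0]

```text
t: 3.32
tool_pos: [0.4643, 0.025, 0.2154]
orientation: [-2.878, -0.453, -0.85]
force: [-0.2, -0.1, -0.5]
opening: 0.093
gripper_force: 0.0
```

```bash
python3 - <<'E'
from h import *
s=robot.read_state();print(s['t'],np.round(s['q'],3),s['tool_pos'],Ro.from_rotvec(s['orientation']).as_matrix().round(3))
print(need([.423,.034,.025],pose(17.7,35)))
im=robot.read_camera('side');cv2.imwrite('pics/side1.png',im[...,::-1])
E
```

```text
3.325 [-0.351 -0.892  2.385  0.383  1.211  0.852] [0.46430521 0.0250491  0.2154121 ] [[ 0.799  0.312  0.514]
 [ 0.252 -0.95   0.184]
 [ 0.546 -0.017 -0.838]]
([-0.1346, -0.0181, 0.14], [-1.09, 1.94, -0.17])
```

View pics/side1.png

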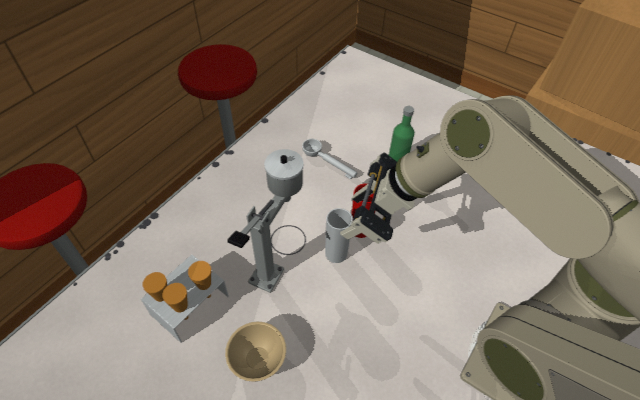

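The arm ran into the joint 2 limit (-0.89) at this tilt. The picture shows the gripper just behind and above the tumbler at (337,235), with the red one behind it at (362,205). I'll back off, then fit the kinematics to choose a reachable tilt.

Call:
carry_out:
  rows:
    - [-0.032, -0.02, -0.03, 0, -7, 0]
    - [-0.032, -0.02, -0.03, 0, -14, 0]
    - [-0.032, -0.02, -0.03, 0, -14, 0]

```text
t: 3.75
tool_pos: [0.4187, 0.0326, 0.227]
orientation: [-2.993, -0.484, -0.504]
force: [-0.2, 0.4, -0.0]
opening: 0.0931
gripper_force: 0.0
```

```bash
cat > kin.py <<'E'
import numpy as np
from scipy.spatial.transform import Rotation as Ro
from scipy.optimize import least_squares
def fk(q,p):
    a1,d1,L2,o3,L3,d6=p
    e=lambda ax,a:Ro.from_euler(ax,a)
    R1=e('z',q[0]);R2=R1*e('y',q[1]);R3=R2*e('y',q[2]);R5=R3*e('z',q[3])*e('y',q[4]);R6=R5*e('z',q[5])
    P=R1.apply([a1,0,d1])+R2.apply([0,0,L2])+R3.apply([o3,0,L3])+R6.apply([0,0,d6])
    return P,R6
E
python3 - <<'E'
from h import *;from kin import *
s=robot.read_state();print(np.round(s['q'],4),s['tool_pos'],s['orientation'])
data=[([-1.423,.13,1.488,0,1.523,-.085],[.138,-.5835,.2185],[-3.119,-.365,0]),
([-.351,-.892,2.385,.383,1.211,.852],[.4643,.02505,.21541],[-2.878,-.453,-.85]),(s['q'],s['tool_pos'],s['orientation'])]
for q,P,o in data:
    R=fk(q,[0]*6)[1];print((Ro.from_rotvec(o).inv()*R).as_rotvec().round(3),(R.inv()*Ro.from_rotvec(o)).as_rotvec().round(3))
r=least_squares(lambda p:np.concatenate([fk(q,p)[0]-P for q,P,_ in data]+[1e-3*(p-[.1,.4,.35,0,.35,.28])]),[.1,.4,.35,0,.35,.28])
print(r.x.round(4),np.round(r.fun,4))
E
```

```text
[-0.2092 -0.7762  2.2327  0.1829  1.4025  1.0356] [0.4186636  0.03263977 0.2270405 ] [-2.99296623 -0.48444196 -0.50369695]
[-1.000e-03 -2.000e-03 -1.571e+00] [1.000e-03 2.000e-03 1.571e+00]
[ 1.00e-03 -0.00e+00 -1.57e+00] [-1.00e-03  0.00e+00  1.57e+00]
[ 0.    -0.    -1.571] [-0.     0.     1.571]
[-0.1598  0.7645  0.5031  0.4589  0.7142  0.5526] [-0.05   -0.0074  0.0001  0.0037  0.0094 -0.0003 -0.0043 -0.0193  0.0002
 -0.0003  0.0004  0.0002  0.0005  0.0004  0.0003]
```

```bash
cat >> kin.py <<'E'
def fk(q,p):
    a1,d1,L2,o3,L3,d6,b=p
    e=lambda ax,a:Ro.from_euler(ax,a)
    R1=e('z',q[0]);R2=R1*e('y',q[1]);R3=R2*e('y',q[2]);R5=R3*e('z',q[3])*e('y',q[4]);R6=R5*e('z',q[5])*e('z',np.pi/2)
    return R1.apply([a1,b,d1])+R2.apply([0,0,L2])+R3.apply([o3,0,L3])+R6.apply([0,0,d6]),R6
LO=np.array([-2.96,-.89,.02,-1.34,0,-2.66]);HI=np.array([2.96,2.26,2.5,4.48,2.73,2.66])
def ik(P,R,p,q0):
    f=lambda q:np.r_[(fk(q,p)[0]-P)*5,(R.inv()*fk(q,p)[1]).as_rotvec()]
    r=least_squares(f,np.clip(q0,LO+.01,HI-.01),bounds=(LO,HI));return r.x,np.abs(r.fun).max()
E
python3 - <<'E'
from h import *;from kin import *
s=robot.read_state();q0=s['q']
data=[([-1.423,.13,1.488,0,1.523,-.085],[.138,-.5835,.2185],[-3.119,-.365,0]),
([-.351,-.892,2.385,.383,1.211,.852],[.4643,.02505,.21541],[-2.878,-.453,-.85]),(s['q'],s['tool_pos'],s['orientation'])]
p0=np.array([0,.35,.35,0,.35,.28,.07])
r=least_squares(lambda p:np.concatenate([fk(q,p)[0]-P for q,P,_ in data]+[1e-3*(p-p0)]),p0)
p=r.x;print(p.round(4),np.round(r.fun[:9],4));np.save('kin.npy',p)
T=np.array([.5026,.002]);G=np.array([.6282,.0423]);d=(G-T)/np.hypot(*(G-T));l=np.array([-d[1],d[0]]);yaw=np.degrees(np.arctan2(d[1],d[0]));print(d,yaw)
for tilt in(20,25,30,35):
  for a in(-.056,-.046,-.036,0.03,.096):
    P=np.r_[T+a*d+.055*l,.025];q,e=ik(P,pose(yaw,tilt),p,q0);print(tilt,a,P.round(3),q.round(2),round(e,4))
E
```

```text
[-0.0029  0.318   0.3688  0.0599  0.5557  0.3791  0.0507] [ 0.0001  0.      0.      0.0001  0.0001 -0.0001 -0.0001 -0.0002  0.0001]
[0.95218619 0.30551834] 17.78935120376768
20 -0.056 [0.432 0.037 0.025] [-0.17 -0.54  2.48  0.2   0.91  0.99] 0.0
20 -0.046 [0.442 0.04  0.025] [-0.16 -0.5   2.45  0.2   0.89  1.  ] 0.0
20 -0.036 [0.452 0.043 0.025] [-0.14 -0.46  2.42  0.2   0.87  1.01] 0.0
20 0.03 [0.514 0.064 0.025] [-0.07 -0.23  2.25  0.18  0.8   1.09] 0.0
20 0.096 [0.577 0.084 0.025] [-0.01 -0.03  2.07  0.16  0.77  1.15] 0.0
25 -0.056 [0.432 0.037 0.025] [-0.21 -0.57  2.5   0.27  0.89  0.91] 0.0444
25 -0.046 [0.442 0.04  0.025] [-0.2  -0.56  2.5   0.27  0.86  0.92] 0.0264
25 -0.036 [0.452 0.043 0.025] [-0.19 -0.55  2.5   0.28  0.83  0.92] 0.0081
25 0.03 [0.514 0.064 0.025] [-0.1  -0.3   2.33  0.26  0.72  1.  ] 0.0
25 0.096 [0.577 0.084 0.025] [-0.04 -0.09  2.16  0.23  0.68  1.07] 0.0
30 -0.056 [0.432 0.037 0.025] [-0.26 -0.55  2.5   0.34  0.89  0.82] 0.1008
30 -0.046 [0.442 0.04  0.025] [-0.24 -0.54  2.5   0.34  0.85  0.83] 0.0837
30 -0.036 [0.452 0.043 0.025] [-0.23 -0.53  2.5   0.35  0.82  0.83] 0.0662
30 0.03 [0.514 0.064 0.025] [-0.14 -0.37  2.42  0.37  0.65  0.88] 0.0
30 0.096 [0.577 0.084 0.025] [-0.06 -0.15  2.24  0.34  0.58  0.96] 0.0
35 -0.056 [0.432 0.037 0.025] [-0.32 -0.53  2.5   0.43  0.89  0.69] 0.1501
35 -0.046 [0.442 0.04  0.025] [-0.3  -0.53  2.5   0.44  0.85  0.7 ] 0.1348
35 -0.036 [0.452 0.043 0.025] [-0.28 -0.52  2.5   0.44  0.82  0.71] 0.1187
35 0.03 [0.514 0.064 0.025] [-0.18 -0.43  2.5   0.51  0.58  0.72] 0.0
35 0.096 [0.577 0.084 0.025] [-0.09 -0.19  2.32  0.49  0.49  0.79] 0.0
```

```bash
cat > g.py <<'E'
from h import *;from kin import *
T=np.array([.5026,.002]);G=np.array([.6282,.0423]);d=(G-T)/np.hypot(*(G-T));l=np.array([-d[1],d[0]]);yaw=17.79
kp=np.load('kin.npy')
def at(a,tilt,z=.026,lat=.055):
    P=np.r_[T+a*d+lat*l,z];R=pose(yaw,tilt);q,e=ik(P,R,kp,robot_q());return P,R,q,e
def robot_q(): return S['q']
S=robot.read_state()
E
python3 - <<'E'
from g import *
for a,t in((-.05,20),(-.036,23),(-.036,24),(-.03,24),(-.02,25),(0,27),(.02,28)):
    P,R,q,e=at(a,t);print(a,t,q[2].round(3),round(e,4))
for z in(.12,.026):
    P,R,q,e=at(-.05,20,z);print(z,need(P,R),e)
E
```

```text
-0.05 20 2.459 0.0
-0.036 23 2.476 0.0
-0.036 24 2.494 0.0
-0.03 24 2.477 0.0
-0.02 25 2.468 0.0
0 27 2.448 0.0
0.02 28 2.411 0.0
0.12 ([-0.0159, 0.0017, 0.1078], [-1.04, 0.76, 0.42]) 3.489193996231155e-09
0.026 ([-0.0468, 0.003, 0.1966], [-1.04, 0.76, 0.42]) 6.475468889224901e-08
```

Call:
carry_out:
  rows:
    - [-0.008, 0.001, 0.054, 0, 0, 0]
    - [-0.016, 0.002, 0.108, -1, 0.8, 0.4]
    - [-0.026, 0.002, 0.138, -1, 0.8, 0.4]
    - [-0.036, 0.003, 0.168, -1, 0.8, 0.4]
    - [-0.047, 0.003, 0.197, -1, 0.8, 0.4]
    - [-0.047, 0.003, 0.197, -1, 0.8, 0.4]
    - [-0.047, 0.003, 0.197, -1, 0.8, 0.4]

```text
t: 4.62
tool_pos: [0.4378, 0.0385, 0.0248]
orientation: [-3.004, -0.466, -0.532]
force: [0.1, -0.0, 0.1]
opening: 0.0931
gripper_force: 0.0
```

```bash
python3 - <<'E'
from g import *
print(S['tool_pos'],S['force'],S['q'].round(3))
w=robot.read_camera('wrist');b=robot.read_camera('side')
cv2.imwrite('pics/w1.png',np.hstack([cv2.resize(w,(440,275)),cv2.resize(b[160:300,250:430],(354,275))])[...,::-1])
near=lambda c,n,u:min(robot.outline_of(c,n),key=lambda d:np.hypot(*(np.array(d['pixel'])-u)))
for a,t in((-.036,24),(-.02,25),(0,27),(.02,28),(.03,28),(.06,28)): print(a,t,need(*at(a,t)[:2]))
E
```

```text
[0.43784647 0.03851867 0.02483817] [ 0.05019624 -0.02901549  0.10445381] [-0.168 -0.516  2.462  0.206  0.893  0.99 ]
-0.036 24 ([0.0131, -0.0008, 0.0043], [-0.01, 3.83, -0.15])
-0.02 25 ([0.0281, -0.0008, 0.0098], [-0.01, 4.83, -0.15])
0 27 ([0.0469, -0.0009, 0.0167], [-0.0, 6.83, -0.15])
0.02 28 ([0.0657, -0.0009, 0.0236], [-0.0, 7.83, -0.15])
0.03 28 ([0.0751, -0.0009, 0.0271], [-0.0, 7.83, -0.15])
0.06 28 ([0.1032, -0.001, 0.0374], [-0.0, 7.83, -0.15])
```

View pics/w1.png

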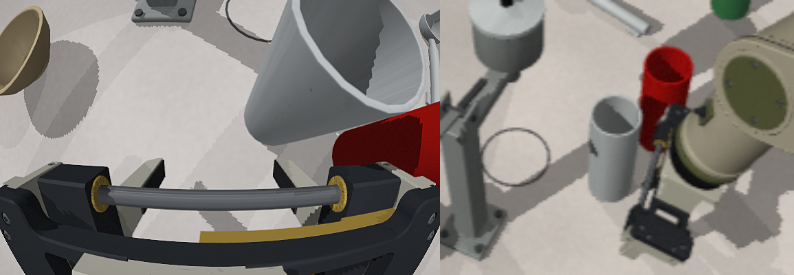

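The wrist half shows the right fingertip at about (300,165), just behind the tumbler's foot at (285,135). The red one stands clear to the right. I'll start with a short push.

Call:
carry_out:
  rows:
    - [0.006, 0, 0.002, 0, 2, 0]
    - [0.013, -0.001, 0.004, 0, 3.8, 0]
    - [0.018, -0.001, 0.006, 0, 4.2, 0]
    - [0.023, -0.001, 0.008, 0, 4.5, 0]
    - [0.028, -0.001, 0.01, 0, 4.8, 0]
    - [0.034, -0.001, 0.012, 0, 5.5, 0]
    - [0.041, -0.001, 0.0145, 0, 6.2, 0]
    - [0.047, -0.001, 0.0167, 0, 6.8, 0]
    - [0.047, -0.001, 0.0167, 0, 6.8, 0]

```text
t: 5.85
tool_pos: [0.4845, 0.055, 0.0237]
orientation: [-2.951, -0.458, -0.702]
force: [-0.5, 0.1, -0.9]
opening: 0.0932
gripper_force: 0.0
```

```bash
cat > tum.py <<'E'
from g import *
print('state',S['t'],S['tool_pos'].round(4),S['force'].round(2))
M={};I={}
exp=np.r_[S['tool_pos'][:2]-.055*l+.037*d]
for c in('scene','side'):
    I[c]=robot.read_camera(c);u=proj(c,np.r_[exp,.08])[0]
    o=robot.outline_of(c,'tumbler')
    for k in o: print(c,np.round(k['pixel']),u.round(),k['pixels'].sum())
    if o:
        b=min(o,key=lambda k:np.hypot(*(np.array(k['pixel'])-u)));M[c]=b['pixels'].astype(np.float32)
for cs in(['scene'],['side'],['scene','side']):
    m={c:M[c] for c in cs if c in M}
    if m:
        x,f=fitcyl(m,exp);print(cs,x.round(4),round(f),'along,left of T',((x-T)@d).round(4),((x-T)@l).round(4),'to go',((G-x)@d).round(4),((G-x)@l).round(4))
print('expected',exp.round(4))
E
python3 tum.py
```

```text
state 5.85 [0.4845 0.055  0.0237] [-0.48  0.14 -0.91]
scene [303. 210.] [302. 210.] 1241
scene [256. 226.] [302. 210.] 1369
side [365. 199.] [323. 232.] 675
side [323. 230.] [323. 232.] 1201
['scene'] [0.5382 0.0112] 89 along,left of T 0.0367 -0.0021 to go 0.0952 0.0021
['side'] [0.5391 0.0126] 71 along,left of T 0.038 -0.0011 to go 0.0939 0.0011
['scene', 'side'] [0.5384 0.0125] 167 along,left of T 0.0373 -0.001 to go 0.0946 0.001
expected [0.5366 0.0139]
```

Call:
carry_out:
  rows:
    - [0.008, 0, 0.004, 0, 0.5, 0]
    - [0.0165, 0, 0.0083, 0, 1, 0]
    - [0.025, 0, 0.0125, 0, 1.5, 0]
    - [0.0335, 0, 0.0168, 0, 2, 0]
    - [0.042, 0, 0.021, 0, 2.5, 0]
    - [0.05, 0, 0.025, 0, 3, 0]
    - [0.058, 0, 0.0292, 0, 3, 0]
    - [0.066, 0, 0.0333, 0, 3, 0]
    - [0.0713, 0, 0.036, 0, 3, 0]
    - [0.0713, 0, 0.036, 0, 3, 0]

```text
t: 7.3
tool_pos: [0.5609, 0.0792, 0.024]
orientation: [-2.925, -0.454, -0.778]
force: [-0.4, -0.6, -0.5]
opening: 0.0929
gripper_force: 0.0
```

```bash
python3 tum.py; python3 -c "
from g import *
w=robot.read_camera('wrist');b=robot.read_camera('side')
cv2.imwrite('pics/w2.png',np.hstack([cv2.resize(w,(440,275)),cv2.resize(b[140:300,200:400],(344,275))])[...,::-1])"
```

```text
state 7.3 [0.5609 0.0792 0.024 ] [-0.37 -0.59 -0.53]
scene [258. 226.] [333. 219.] 1404
scene [327. 222.] [333. 219.] 1332
side [244. 234.] [293. 224.] 517
side [296. 216.] [293. 224.] 1103
['scene'] [0.6134 0.0228] 58 along,left of T 0.1118 -0.0141 to go 0.0201 0.0141
['side'] [0.6145 0.0237] 142 along,left of T 0.1132 -0.0135 to go 0.0187 0.0135
['scene', 'side'] [0.6133 0.0237] 207 along,left of T 0.1121 -0.0131 to go 0.0198 0.0131
expected [0.613  0.0381]
```

View pics/w2.png

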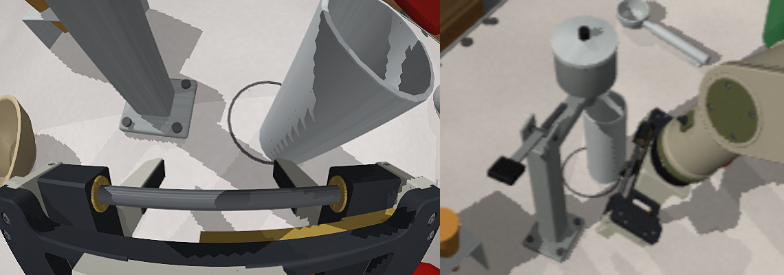

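The tumbler slid about 13 mm to the right off the fingertip's outer edge: it now stands at the ring's right rim, (280,110) in the wrist half. The fix has two parts. First I'll push it left and forward from its right side, with the fingers half closed as a notch. That also keeps the body clear of the red one. After that, a short final push along.

```bash
python3 - <<'E'
from g import *
print(S['q'].round(3))
q=S['q']
up=S['tool_pos']+np.r_[-.05*d,0.23-.024]
def chk(n,P,R):
    global q
    q,e=ik(P,R,kp,q);print(n,np.round(P,3),q.round(2),round(e,4))
chk('back',S['tool_pos']-np.r_[.02*d,0],pose(yaw,30))
chk('up',up,pose(yaw,28))
chk('up0',up,pose(yaw,10))
qq=q.copy()
for y,t in((95,33),(100,30)):
    q=qq.copy()
    for f in(.25,.5,.75,1): chk('sw',up*(1-f)+f*np.array([.635,-.07,.23]),pose(yaw+(y-yaw)*f,10+(t-10)*f))
    chk('down',[.635,-.06,.024],pose(y,t))
    chk('con',[.617,-.006,.024],pose(y,t))
    chk('end',[.625,.015,.024],pose(y,t))
print(need(S['tool_pos']-np.r_[.02*d,0],pose(yaw,30)),need(up,pose(yaw,20)))
E
```

```text
[-0.079 -0.191  2.283  0.347  0.59   0.94 ]
back [0.541 0.073 0.024] [-0.1  -0.27  2.34  0.36  0.61  0.91] 0.0
up [0.513 0.064 0.23 ] [-0.12 -0.62  2.18  0.22  1.14  1.09] 0.0
up0 [0.513 0.064 0.23 ] [-0.02 -0.28  1.87  0.06  1.39  1.24] 0.0
sw [0.543 0.03  0.23 ] [-0.18 -0.25  1.86  0.21  1.35  0.72] 0.0
sw [ 0.574 -0.003  0.23 ] [-0.33 -0.1   1.75  0.37  1.41  0.21] 0.0
sw [ 0.604 -0.037  0.23 ] [-0.43  0.14  1.53  0.47  1.56 -0.21] 0.0
sw [ 0.635 -0.07   0.23 ] [-0.47  0.45  1.2   0.49  1.8  -0.52] 0.0
down [ 0.635 -0.06   0.024] [-0.46  0.63  1.34  0.49  1.5  -0.66] 0.0
con [ 0.617 -0.006  0.024] [-0.4   0.55  1.46  0.51  1.44 -0.63] 0.0
end [0.625 0.015 0.024] [-0.36  0.55  1.46  0.52  1.43 -0.6 ] 0.0
sw [0.543 0.03  0.23 ] [-0.17 -0.23  1.84  0.2   1.36  0.7 ] 0.0
sw [ 0.574 -0.003  0.23 ] [-0.32 -0.08  1.72  0.34  1.43  0.19] 0.0
sw [ 0.604 -0.037  0.23 ] [-0.41  0.16  1.5   0.42  1.59 -0.24] 0.0
sw [ 0.635 -0.07   0.23 ] [-0.44  0.46  1.16  0.44  1.81 -0.57] 0.0
down [ 0.635 -0.06   0.024] [-0.43  0.64  1.31  0.43  1.51 -0.7 ] 0.0
con [ 0.617 -0.006  0.024] [-0.36  0.56  1.43  0.45  1.46 -0.66] 0.0
end [0.625 0.015 0.024] [-0.33  0.56  1.42  0.46  1.44 -0.63] 0.0
([-0.0174, 0.0, -0.0099], [-0.05, 0.19, -0.18]) ([0.059, -0.0004, -0.2036], [-0.06, -9.81, -0.17])
```

Call:
carry_out:
  rows:
    - [-0.0174, 0, -0.01, 0, 0, 0]
    - [-0.043, 0, -0.025, 0, 0, 0]
    - [-0.015, 0, -0.074, 0, 0, 0]
    - [0.013, 0, -0.123, 0, 0, 0]
    - [0.041, 0, -0.172, 0, -5, 0]
    - [0.0695, 0, -0.221, 0, -10, 0]
    - [0.0695, 0, -0.221, 0, -10, 0]
  jaw: 129

```text
t: 8.48
tool_pos: [0.5175, 0.0635, 0.2584]
orientation: [-3.005, -0.468, -0.541]
force: [0.2, -0.1, -0.5]
opening: 0.046
gripper_force: 0.0
```

```bash
python3 - <<'E'
from g import *
P0=S['tool_pos'];print(P0,S['opening'])
E_=np.array([.635,-.07,.25])
A=Ro.from_rotvec(S['orientation'])
for f in np.arange(1,11)/10: print(need(P0*(1-f)+f*E_,pose(yaw+(95-yaw)*f,20+13*f)))
E
```

```text
[0.51746057 0.06354296 0.25839513] 0.045965267587157584
([0.0064, 0.0163, 0.0033], [2.88, 0.93, -7.26])
([0.0128, 0.0326, 0.0066], [5.79, 2.22, -14.41])
([0.0192, 0.0489, 0.0099], [8.87, 3.49, -21.5])
([0.0256, 0.0652, 0.0132], [12.1, 4.73, -28.52])
([0.0319, 0.0815, 0.0165], [15.5, 5.92, -35.48])
([0.0383, 0.0978, 0.0198], [19.06, 7.05, -42.36])
([0.0447, 0.1141, 0.0231], [22.77, 8.11, -49.17])
([0.0511, 0.1303, 0.0264], [26.65, 9.09, -55.91])
([0.0575, 0.1466, 0.0297], [30.68, 9.96, -62.57])
([0.0639, 0.1629, 0.033], [34.87, 10.72, -69.15])
```

Call:
carry_out:
  rows:
    - [0.006, 0.016, 0.003, 2.9, 0.9, -7.3]
    - [0.013, 0.033, 0.007, 5.8, 2.2, -14.4]
    - [0.019, 0.049, 0.01, 8.9, 3.5, -21.5]
    - [0.026, 0.065, 0.013, 12.1, 4.7, -28.5]
    - [0.032, 0.082, 0.016, 15.5, 5.9, -35.5]
    - [0.038, 0.098, 0.02, 19.1, 7, -42.4]
    - [0.045, 0.114, 0.023, 22.8, 8.1, -49.2]
    - [0.051, 0.13, 0.026, 26.6, 9.1, -55.9]
    - [0.058, 0.147, 0.03, 30.7, 10, -62.6]
    - [0.064, 0.163, 0.033, 34.9, 10.7, -69.1]
    - [0.064, 0.163, 0.033, 34.9, 10.7, -69.1]

```text
t: 9.85
tool_pos: [0.6308, -0.0707, 0.2361]
orientation: [-1.8, -1.951, -0.521]
force: [-0.0, 0.3, 0.0]
opening: 0.046
gripper_force: 0.0
```

```bash
python3 - <<'E'
from g import *
print(S['tool_pos'],S['force'])
I={c:robot.read_camera(c) for c in('scene','side')};M={}
for c in I:
    o=robot.outline_of(c,'tumbler');u=proj(c,[.6133,.0237,.08])[0]
    if o:
        b=min(o,key=lambda k:np.hypot(*(np.array(k['pixel'])-u)));M[c]=b['pixels'].astype(np.float32);print(c,b['pixel'],u,fitcyl({c:M[c]},(.6133,.0237)))
x,f=fitcyl(M,(.6133,.0237));print(x,f,'togo',G-x,np.degrees(np.arctan2(*(G-x)[::-1])))
R=pose(95,33);f=R.as_matrix()[:,0]*[1,1,0];f/=np.hypot(*f[:2]);f=f[:2]
for n,P in(('down',[.637,-.06,.024]),('pre',np.r_[x-.04*f,.024]),('con',np.r_[x-.0256*f,.024]),('end',np.r_[G-.0256*f,.024])): print(n,np.round(P,4),need(P,R))
E
```

```text
[ 0.63082964 -0.07072592  0.23608855] [-0.00493243  0.27569688  0.0464522 ]
scene [330.7, 242.0] [329.20629943 222.49375829] (array([0.61408761, 0.02335454]), np.float64(992.25))
side [296.8, 216.6] [296.02418396 220.12074834] (array([0.61490435, 0.02374821]), np.float64(148.75))
[0.61448612 0.02316148] 1142.375 togo [0.01371388 0.01913852] 54.37616687381053
down [ 0.637 -0.06   0.024] ([-0.1109, 0.0096, 0.1866], [-0.46, -0.1, -0.46])
pre [ 0.618  -0.0167  0.024 ] ([-0.0734, -0.0056, 0.2112], [-0.46, -0.1, -0.46])
con [ 0.6167 -0.0023  0.024 ] ([-0.0614, -0.0057, 0.2191], [-0.46, -0.1, -0.46])
end [0.6304 0.0168 0.024 ] ([-0.0463, 0.0096, 0.2287], [-0.46, -0.1, -0.46])
```

Call:
carry_out:
  rows:
    - [-0.028, 0.002, 0.047, 0, 0, 0]
    - [-0.055, 0.005, 0.093, 0, 0, 0]
    - [-0.083, 0.007, 0.14, 0, 0, 0]
    - [-0.111, 0.0096, 0.1866, 0, 0, 0]
    - [-0.111, 0.0096, 0.1866, 0, 0, 0]
    - [-0.092, 0.002, 0.199, -0.4, 0, -0.4]
    - [-0.073, -0.0056, 0.211, -0.4, 0, -0.4]
    - [-0.073, -0.0056, 0.211, -0.4, 0, -0.4]

```text
t: 11.05
tool_pos: [0.6192, -0.0162, 0.0278]
orientation: [-1.799, -1.969, -0.536]
force: [0.5, -0.4, -0.5]
opening: 0.0459
gripper_force: 0.0
```

```bash
python3 - <<'E'
from g import *
print(S['tool_pos'],S['force'])
w=robot.read_camera('wrist');b=robot.read_camera('side')
cv2.imwrite('pics/w3.png',np.hstack([cv2.resize(w,(440,275)),cv2.resize(b[140:300,200:400],(344,275))])[...,::-1])
x=np.array([.6142,.0235]);R=pose(95,33);a=np.radians(95);f=np.array([np.cos(a),np.sin(a)])
for n,P in(('con',np.r_[x-.0256*f,.024]),('end',np.r_[G-.0256*f,.024])): print(n,np.round(P,4),need(P,R))
E
```

```text
[ 0.61923742 -0.01619026  0.02781728] [ 0.47449287 -0.41080954 -0.46121936]
con [ 0.6164 -0.002   0.024 ] ([0.0118, -0.0019, 0.011], [0.05, -0.01, 0.1])
end [0.6304 0.0168 0.024 ] ([0.0265, 0.0137, 0.0206], [0.05, -0.01, 0.1])
```

View pics/w3.png

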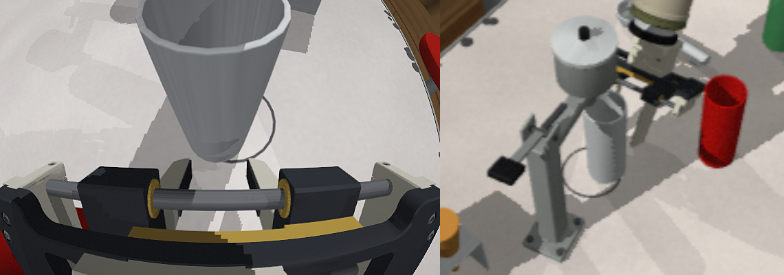

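The notch is centred behind the tumbler (foot at (215,155) in the wrist half), and the ring lies ahead and to the right. Pushing it to its place.

Call:
carry_out:
  rows:
    - [0.006, -0.001, 0.006, 0, 0, 0]
    - [0.0118, -0.002, 0.011, 0, 0, 0]
    - [0.0145, 0.001, 0.0128, 0, 0, 0]
    - [0.017, 0.004, 0.0145, 0, 0, 0]
    - [0.0195, 0.007, 0.016, 0, 0, 0]
    - [0.022, 0.0095, 0.0177, 0, 0, 0]
    - [0.0245, 0.012, 0.0193, 0, 0, 0]
    - [0.0265, 0.0137, 0.0206, 0, 0, 0]
    - [0.0265, 0.0137, 0.0206, 0, 0, 0]

```text
t: 12.28
tool_pos: [0.6289, 0.018, 0.021]
orientation: [-1.799, -1.964, -0.533]
force: [1.0, -0.3, 0.6]
opening: 0.0465
gripper_force: 0.3
```

```bash
cat > t2.py <<'E'
from g import *
print(S['t'],S['tool_pos'],S['force'].round(2))
M={}
for c in('scene','side'):
    robot.read_camera(c);o=robot.outline_of(c,'tumbler');u=proj(c,np.r_[G,.06])[0]
    if o:
        b=min(o,key=lambda k:np.hypot(*(np.array(k['pixel'])-u)));M[c]=b['pixels'].astype(np.float32)
        # ignore pixels hidden by anything else: score only misses of the mask outside the model, and model above half lit
        x,f=fitcyl({c:M[c]},G);print(c,np.round(b['pixel']),u.round(),M[c].sum(),x.round(4),round(f))
x,f=fitcyl(M,G);print(x.round(4),round(f),'togo mm',((G-x)*1e3).round(1))
E
python3 t2.py
```

```text
12.275 [0.62891626 0.01800791 0.02100292] [ 1.04 -0.3   0.64]
scene [338. 212.] [338. 226.] 819.0 [0.6277 0.0406] 557
side [290. 221.] [287. 227.] 994.0 [0.6274 0.0406] 252
[0.628 0.04 ] 813 togo mm [0.2 2.3]
```

Call:
carry_out:
  rows:
    - [-0.012, 0, -0.008, 0, 0, 0]
    - [-0.024, 0, -0.016, 0, 0, 0]
    - [-0.042, 0, -0.027, 0, 0, 0]
    - [-0.06, 0, -0.039, 0, 0, 0]
    - [-0.06, 0, -0.039, 0, 0, 0]

```text
t: 13.1
tool_pos: [0.6356, -0.0562, 0.0208]
orientation: [-1.802, -1.963, -0.534]
force: [0.6, -0.2, 0.6]
opening: 0.0462
gripper_force: 0.0
```

```bash
python3 t2.py; python3 - <<'E'
from g import *
I={c:robot.read_camera(c) for c in('scene','side')}
out=[]
for c in I:
    x0,y0=np.int32(proj(c,np.r_[G,.04])[0])-[45,45]
    k=cv2.resize(I[c][y0:y0+90,x0:x0+90],None,fx=4.4,fy=4.4,interpolation=cv2.INTER_CUBIC)
    for r,z,col in((.045,0,(255,0,0)),(.029,0,(0,255,0)),(.031,.155,(0,0,255))):
        p=(proj(c,circ(*G,z,r))-[x0,y0]+.5)*4.4;cv2.polylines(k,[np.int32(p)],True,col,1)
    out.append(k)
cv2.imwrite('pics/f1.png',np.hstack(out)[...,::-1])
E
```

```text
13.1 [ 0.63555122 -0.05616052  0.02080273] [ 0.62 -0.18  0.59]
scene [336. 222.] [338. 226.] 1273.0 [0.6278 0.0397] 109
side [289. 223.] [287. 227.] 1036.0 [0.6282 0.0396] 222
[0.6277 0.0402] 333 togo mm [0.5 2.1]
```

View pics/f1.png

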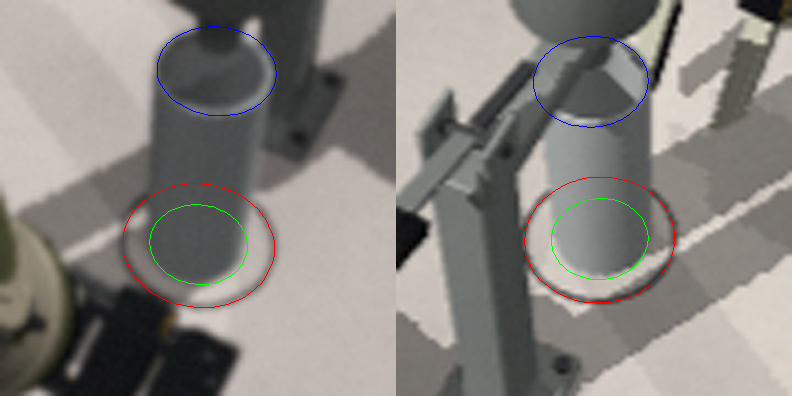

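The overlay is on the measured ring. The tumbler's foot stands about 2 mm short of centre towards -y, so I'll nudge it 2 mm further with the notch and then retreat.

Call:
carry_out:
  rows:
    - [0.02, 0, 0.013, 0, 0, 0]
    - [0.04, 0, 0.026, 0, 0, 0]
    - [0.055, 0, 0.0357, 0, 0, 0]
    - [0.06, 0, 0.039, 0, 0, 0]
    - [0.0618, 0, 0.0401, 0, 0, 0]
    - [0.0618, 0, 0.0401, 0, 0, 0]
    - [0.055, 0, 0.0357, 0, 0, 0]
    - [0.03, 0, 0.0195, 0, 0, 0]
    - [0, 0, 0, 0, 0, 0]
    - [-0.02, 0, -0.013, 0, 0, 0]
    - [-0.02, 0, -0.013, 0, 0, 0]

```text
t: 14.78
tool_pos: [0.6375, -0.0802, 0.0207]
orientation: [-1.803, -1.962, -0.534]
force: [0.3, 0.5, 0.5]
opening: 0.046
gripper_force: 0.0
```

```bash
python3 t2.py; python3 - <<'E'
from g import *
P0=S['tool_pos'];q=S['q']
up=np.r_[P0[:2],.36]
print('up',need(up,pose(95,10)),ik(up,pose(95,10),kp,q))
pad=np.array([.5915,.235]);print(ik(np.r_[pad,.24],pose(100.8,0),kp,[.3,.3,1.2,0,1.6,.3]))
# dispenser y dir from ring to pad
v=pad-G;print(np.hypot(*v),np.degrees(np.arctan2(v[1],v[0])))
E
```

```text
14.775 [ 0.63753485 -0.08016625  0.02071814] [0.29 0.46 0.49]
scene [337. 218.] [338. 226.] 1221.0 [0.6273 0.0412] 151
side [287. 224.] [287. 227.] 1022.0 [0.6271 0.0441] 241
[0.627 0.043] 395 togo mm [ 1.2 -0.7]
up ([0.1856, -0.0009, -0.2841], [-0.18, -23.17, 0.03]) (array([-0.29473744,  0.28464585,  1.06874086,  0.16841989,  1.85004428,
       -0.34049692]), np.float64(1.0936083982837627e-10))
(array([ 2.98459267e-01,  2.22708532e-01,  1.34573224e+00, -8.83822598e-10,
        1.57315189e+00,  1.09963708e-01]), np.float64(6.928435021720951e-09))
0.19616365616494813 100.78293156782485
```

Call:
carry_out:
  rows:
    - [0.03, 0, -0.046, 0, 0, 0]
    - [0.06, 0, -0.092, 0, 0, 0]
    - [0.09, 0, -0.138, 0, 0, 0]
    - [0.12, 0, -0.184, 0, -5, 0]
    - [0.15, 0, -0.23, 0, -12, 0]
    - [0.18, 0, -0.276, 0, -19, 0]
    - [0.207, 0, -0.319, 0, -26, 0]
    - [0.207, 0, -0.319, 0, -33, 0]
    - [0.207, 0, -0.319, 0, -33, 0]
  jaw: 255
  force: 20

```text
t: 16.1
tool_pos: [0.6382, -0.075, 0.4026]
orientation: [-2.114, -2.321, -0.003]
force: [-0.8, -0.2, -0.5]
opening: 0.0002
gripper_force: 0.0
```

```bash
python3 - <<'E'
from g import *
print(S['tool_pos'],S['q'].round(2),S['opening'])
for P in([.5915,.237,.40],[.5915,.237,.30]): print(need(P,pose(100.8,0)),ik(np.array(P),pose(100.8,0),kp,[.3,.1,1.1,0,1.6,.1])[1])
E
```

```text
[ 0.63818283 -0.07499545  0.4025946 ] [-0.2   0.26  1.01  0.    1.87 -0.29] 0.00021153387104889346
([0.315, -0.0174, 0.0033], [0.01, -0.13, -5.45]) 4.0318303456048e-10
([0.3147, -0.0174, 0.1033], [0.01, -0.13, -5.45]) 1.1102230246251565e-15
```

Call:
carry_out:
  rows:
    - [0.06, -0.003, 0, 0, 0, -1]
    - [0.12, -0.007, 0, 0, 0, -2]
    - [0.18, -0.01, 0, 0, 0, -3]
    - [0.24, -0.014, 0, 0, 0, -4]
    - [0.29, -0.016, 0.002, 0, 0, -5]
    - [0.315, -0.0174, 0.003, 0, 0, -5.4]
    - [0.315, -0.0174, 0.04, 0, 0, -5.4]
    - [0.315, -0.0174, 0.08, 0, 0, -5.4]
    - [0.315, -0.0174, 0.103, 0, 0, -5.4]
    - [0.315, -0.0174, 0.103, 0, 0, -5.4]

```text
t: 17.35
tool_pos: [0.5908, 0.2333, 0.2941]
orientation: [-2.004, -2.406, 0.01]
force: [-0.8, 0.5, 0.3]
opening: 0.0005
gripper_force: 0.0
```

```bash
python3 - <<'E'
from g import *
print(S['tool_pos'],S['force'].round(2))
print(need([.5915,.236,.238],pose(100.8,0)))
w=robot.read_camera('wrist');b=robot.read_camera('side')
cv2.imwrite('pics/p1.png',np.hstack([cv2.resize(w,(440,275)),cv2.resize(b[140:300,180:380],(344,275))])[...,::-1])
E
```

```text
[0.59078574 0.23326687 0.29408975] [-0.78  0.52  0.3 ]
([0.0023, 0.0018, 0.0561], [-0.64, -0.22, -0.4])
```

View pics/p1.png

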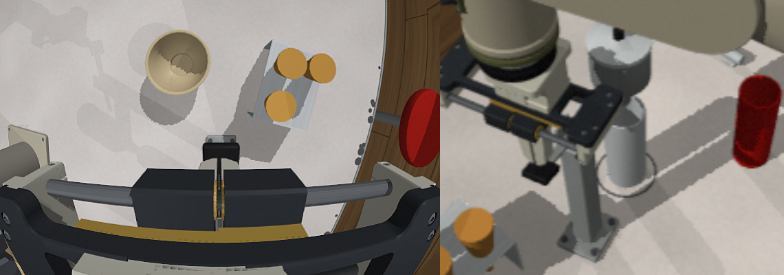

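The side half shows the shut fingertips directly above the black pad at (540,168). The tumbler stands in the ring at (625,150). Pressing now.

Call:
carry_out:
  rows:
    - [0.004, 0.0015, 0.01, 0, 0, 0]
    - [0.004, 0.0015, 0.02, 0, 0, 0]
    - [0.004, 0.0015, 0.03, 0, 0, 0]
    - [0.004, 0.0015, 0.04, 0, 0, 0]
    - [0.004, 0.0015, 0.05, 0, 0, 0]
    - [0.004, 0.0015, 0.054, 0, 0, 0]
    - [0.004, 0.0015, 0.056, 0, 0, 0]
    - [0.004, 0.0015, 0.056, 0, 0, 0]

```text
t: 18.45
tool_pos: [0.5935, 0.2385, 0.2432]
orientation: [-2.008, -2.412, -0.001]
force: [-1.5, 1.6, 4.8]
opening: 0.0007
gripper_force: 2.5
```

Call:
carry_out:
  rows:
    - [0, 0, 0.002, 0, 0, 0]
    - [0, 0, 0.004, 0, 0, 0]
    - [0, 0, 0.006, 0, 0, 0]
    - [0, 0, 0.006, 0, 0, 0]

```text
t: 18.95
tool_pos: [0.5938, 0.238, 0.2389]
orientation: [-2.009, -2.413, -0.001]
force: [-3.1, -1.0, 11.1]
opening: 0.0004
gripper_force: 5.3
```

Call:
carry_out:
  rows:
    - [0, 0, 0.002, 0, 0, 0]
    - [0, 0, 0.003, 0, 0, 0]
    - [0, 0, 0.003, 0, 0, 0]
    - [0, 0, 0.003, 0, 0, 0]
    - [0, 0, 0.003, 0, 0, 0]
    - [0, 0, 0.003, 0, 0, 0]
    - [0, 0, 0.003, 0, 0, 0]
    - [0, 0, 0.003, 0, 0, 0]
    - [0, 0, 0.003, 0, 0, 0]

```text
t: 20.08
tool_pos: [0.594, 0.238, 0.2381]
orientation: [-2.01, -2.414, -0.003]
force: [-7.6, -3.3, 22.1]
opening: 0.0006
gripper_force: 10.3
```

Call:
carry_out:
  rows:
    - [0, 0, -0.01, 0, 0, 0]
    - [0, 0, -0.03, 0, 0, 0]
    - [0, 0, -0.06, 0, 0, 0]
    - [0, 0, -0.1, 0, 0, 0]
    - [0, 0, -0.14, 0, 0, 0]
    - [0, 0, -0.14, 0, 0, 0]
    - [0, 0, -0.14, 0, 0, 0]
    - [0, 0, -0.14, 0, 0, 0]

```text
t: 21.08
tool_pos: [0.5931, 0.2379, 0.3718]
orientation: [-2.007, -2.411, 0.005]
force: [0.4, -0.4, 0.2]
opening: 0.0007
gripper_force: 0.0
```

```bash
python3 t2.py; python3 - <<'E'
from g import *
b=robot.read_camera('side');a=robot.read_camera('scene')
cv2.imwrite('pics/e1.png',np.hstack([cv2.resize(a[90:270,230:450],(396,324)),cv2.resize(b[140:320,180:400],(396,324))])[...,::-1])
E
```

```text
21.075 [0.59314133 0.23787476 0.37179949] [ 0.41 -0.43  0.21]
scene [338. 222.] [338. 226.] 1221.0 [0.6267 0.0418] 150
side [290. 223.] [287. 227.] 1054.0 [0.6295 0.0421] 221
[0.6277 0.0421] 388 togo mm [0.5 0.2]
```

View pics/e1.png

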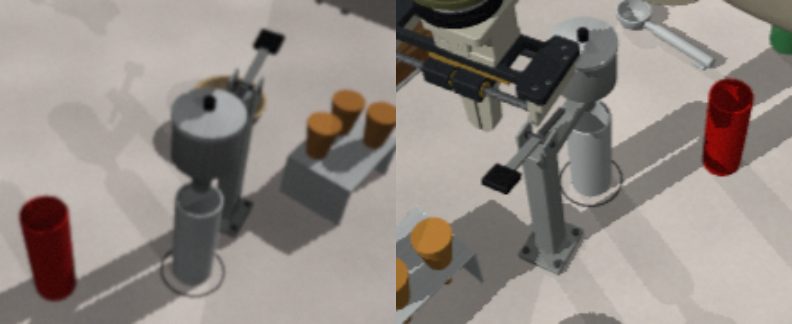

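The tumbler stands upright in the middle of the ring, at (193,240) in the left half and (590,160) in the right. The toggle is back up and the gripper is clear of everything.

```bash
python3 -c "
from plant import robot
print(robot.close_job())"
```

```text
the job is handed in; nothing more can be done
None
```

The tumbler was pushed upright to within about 1 mm of centre under the spout, after a sideways correction on the way; the toggle was then pressed to its stop, held about 1 s and sprang back, and the job was handed in at about 21 s with nothing else knowingly touched.

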